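# Set the swing-spout filler on the open bottle and open its valve

## Task

Fill the bottle that has no stopper: with a finger, push the swinging spout round until its tip is centred above that bottle's open mouth, and leave it there. Only then push the valve lever round to fully open, so that it lies along its pipe. Disturb none of the bottles or the loose things on the table.

Things in the scene. Friction and masses are not known exactly. Their poses are not given: they have to be found in the camera images.
- filler: Fixed bare-metal bottle filler. Origin on the table under the axis of its upright column (36 mm thick, upright), z up. Three round bottle seats (12 mm high, 92 mm across) lie on an arc of 165 mm radius around the column, at the column's -x side: one straight along its own -x axis, the others 0.84 rad to either side. One bottle stands on each seat; which is which varies. The highest point of the column's hub is 254 mm above the table.
- spout_pivot (a point): Point on the spout's vertical turning axis, at the height of the spout tube's centre line, 237 mm above the table. The hub round it is 44 mm across.
- spout_tip (a point): Lower end of the spout's nozzle (12 mm across), 165 mm from the pivot axis and 46 mm below the tube's centre line (191 mm above the table). From the pivot the tube, 16 mm thick, runs level towards it and bends down only in the last 12 mm, so its level part can be pushed sideways from either side. The tip passes 28 mm above the open mouth and 13 mm above the stoppers of the other bottles.
- spout_swing (a joint): Angle of the spout (rad): 0 along the filler's own -x axis, growing anticlockwise seen from above, from -1.15 to 1.15. Turns freely with a steady drag (about 2 N at 120 mm from the axis), no spring: it stays where it is left.
- open_mouth (a point): Centre of the mouth rim of the open bottle, the only one without a black stopper: amber glass, 72 mm across, 151 mm tall, neck 34 mm outside and 27 mm inside, about 0.4 kg, loose on its seat. The mouth is 163 mm above the table.
- corked_a: Closed bottle, the same amber bottle with a black stopper, 166 mm tall over all; origin at the centre of its underside, loose on its seat. Not to be disturbed.
- corked_b: The other closed bottle, identical to the first. Not to be disturbed.
- valve: Fixed ball valve on a foot plate 90 mm by 150 mm. Origin on the table under the valve's stem, z up. Its pipe (28 mm thick, flanges 44 mm, centre line 62 mm above the table) runs along its own y axis, 155 mm long. Nothing but the stem and lever stands higher than 87 mm.
- valve_pivot (a point): Point on the lever's vertical turning axis, at the lever's height, 128 mm above the table.
- lever_end (a point): Free end of the valve lever, 125 mm from its axis, 128 mm above the table. Its outer 75 mm is a round black sleeve 16 mm thick.
- valve_lever (a joint): Angle of the lever (rad): 0 shut, pointing along the valve's own -x axis, across the pipe (towards the robot); it grows anticlockwise seen from above to a stop at 1.571, fully open, where the lever points along the valve's own -y axis, over the pipe. Starts at 0 to 0.2. Steady drag (about 2 N at 95 mm from the axis), no spring: it stays where it is left.
- marker: Marker pen 135 mm long, 14 mm thick, lying along its own x axis, origin under its middle. Not to be disturbed.
- stopper: Loose black bottle stopper, 39 mm across, 34 mm tall, origin at the centre of its underside. Not to be disturbed.

How it is judged:
On the way, in this order (a step that is already met when the one before it is completed fails the run):
1. the spout's tip rests above the open bottle's mouth, the valve still shut (horizontal distance between spout_tip and open_mouth below 0.012 m and velocity of joint spout_swing between -0.05 and 0.05 rad/s and value of joint valve_lever below 0.35 rad), for 0.2 s.
2. the valve lever is pushed fully open (value of joint valve_lever above 1.42 rad), for 0.2 s.
At the end, for the whole second after the job is handed in: The spout rests with its tip above the open bottle's mouth (within 12 mm sideways of its centre), the valve lever is within 0.15 rad (9 degrees) of its open stop, and all bottles stand where they stood (12 mm at the open mouth, 15 mm for the others), marker and stopper within 30 mm (horizontal distance between spout_tip and open_mouth below 0.012 m and value of joint valve_lever above 1.42 rad and velocity of joint spout_swing between -0.05 and 0.05 rad/s and distance of open_mouth from where it was at the start of the episode below 0.012 m and angle between open_mouth's own z axis and vertical below 0.1 rad and distance of each of corked_a, corked_b from where it was at the start of the episode below 0.015 m and distance of each of marker, stopper from where it was at the start of the episode below 0.03 m); the robot touches nothing.
It fails at once if the valve is opened (beyond 0.4 rad) while the spout is not above the open bottle (within 14 mm) (value of joint valve_lever above 0.4 rad and horizontal distance between spout_tip and open_mouth above 0.014 m).
It fails at once if the open bottle is moved, lifted or tipped (distance of open_mouth from where it was at the start of the episode above 0.015 m or angle between open_mouth's own z axis and vertical above 0.2 rad).
It fails at once if a closed bottle is moved, lifted or tipped (distance of any of corked_a, corked_b from where it was at the start of the episode above 0.018 m or angle between any of corked_a, corked_b's own z axis and vertical above 0.2 rad).
It fails at once if the marker or the loose stopper is moved or lifted (distance of any of marker, stopper from where it was at the start of the episode above 0.035 m).
It also fails if it takes over 72 s, if anything falls off the work surface, if the arm or the gripper's body presses on something with over 40 N, if the wrist force passes 120 N, or if a joint passes its speed limit or range.

## Robot

A 6-joint arm with a two-finger parallel gripper is mounted at the origin on the work surface. World frame = base frame: x ahead of the robot, y to its left, z up, the work surface at z = 0. Lengths are in m, angles in rad, forces in N, time in s.
With the tool pointing down it reaches from about 0.35 to 0.85 m from the base axis. Payload 8.1 kg.
Tool frame: the origin (TCP) lies at the centre of the arm's flange, where the gripper is bolted on; the fingertips stand 186 mm ahead of it and the grasp point (between the pads) lies 167 mm ahead of it; z points along the fingers, y is the direction in which the jaws open and shut (so a half turn about z gives the same grasp; the last joint's range is limited). The gripper opens to 93 mm and grips with 3 to 60 N. Pads are 15 mm wide; open, the fingers measure 128 mm over their backs; the gripper's body (75 mm by 188 mm) begins 65 mm behind the grasp point.
Start: joints at [1.028, 0.13, 1.488, -0, 1.523, -0.085], TCP at [0.265, 0.538, 0.405] pointing down, gripper open.
Joint ranges: [-2.96, 2.96], [-0.89, 2.26], [0.02, 2.5], [-1.34, 4.48], [0, 2.73], [-2.66, 2.66]. Speed limits (rad/s): [2.39, 2.39, 2.79, 3.14, 3.14, 3.14].

## Interface

Orientations are given as a rotation vector (axis times angle).
In Python, from plant import robot, viewer, order gives the robot as it stands.
- The arm moves only by the tool apply_moves, never from a script. Its argument "deltas" is a list of rows, each a list of 3 entries, a list of its own where there are three numbers: the finger opening in mm, from 0 to 93, then the shift along the tool's x, y, z in mm, then the turn about the tool's z in rad. In form: [[grip, [dx, dy, dz], yaw], ...]. A call has 1 to 5 rows; each row shifts and turns the commanded pose from where the row before left it, along the tool's axes as they then stand; what a row does not reach is not made up. A row lasts 1/8 s, in which the tool goes at most 62.5 mm and 10.7 degrees, less where a joint would pass 70% of its speed; a pose out of reach is approached as far as the arm can. A call is refused whole if a number of a shift passes 62.5 or a number of a turn 0.188, either way. A call with a gripper value outside its range is refused whole. The fingers move at their own pace and stop on an object; "grip_force" is the grip in N (left out, the last holds). Time passes only in rows, so rows that do not move let the fingers close. It gives the time, the measured TCP pose, the force and the opening at its end, in the units of the state.
- robot.read_state(): the state, without advancing time (a new reading comes with each control period).
- viewer.read_camera(name): name is "scene" or "side" or "wrist"; returns the picture (384x512x3 uint8, blue, green, red); there is no depth.
- viewer.get_calibration(name): a dict with "fx", "fy", "cx", "cy" (pixels), "R" (3x3) and "t" (3): a world point X has camera coordinates R X + t. Camera axes: x right, y down, z forward; pixel columns grow to the right and rows downward; lengths in m; the calibration is good to about 2 mm. The wrist camera is an equidistant fisheye: a pixel r from the principal point sees the ray r / f radians off the axis. A picture is of the moment at which its call begins: read the wrist's pose just before it. get_calibration takes no time and is no camera call; for the wrist camera it gives the pose at the moment of the call.
- order.close_job(): hands the job in, once; it reports no verdict.
The state is a dict: "t": time; "q": joint angles; "dq": joint speeds; "joint_torque": joint torques, N m; "tool_pos": TCP position; "orientation": TCP orientation; "force": force on the tool from outside, world axes, zero at the start; "wrist_torque": the same for the moment, N m; "opening": finger opening in m.
Only numpy, scipy, OpenCV 4.12 (cv2) and the standard library are available. Lean on these libraries where they do the work, as an engineer would, in place of code of your own. Each camera call takes 0.05 s, during which the arm holds its last target. There are 200 camera calls.

## Working session

There is one attempt and no reset: what is moved stays moved. The work goes in short steps, Python scripts to look and compute and a tool call to move; the robot and the scene stay as the last step left them, time stands still between calls to the robot, and variables do not carry over. Pictures are saved under pics/ and viewed, about 8 in all and at most 12, crops included, and the job is handed in when it is done.

Besides the shell and the picture viewer there is one more tool, called after "Emit:" in YAML: its name, and indented under it one key for each argument. apply_moves: Moves the arm, as the interface text tells. Its arguments: {"type":"object","properties":{"deltas":{"type":"array"},"grip_force":{"type":"number"}},"required":["deltas"]}

```bash
mkdir -p pics; ls; cat > h.py <<'E'
import numpy as np, cv2
from plant import robot, viewer, order
def ray(c,u,v):
    k=viewer.get_calibration(c) if isinstance(c,str) else c
    R=np.array(k["R"]);t=np.array(k["t"])
    return -R.T@t, R.T@np.array([(u-k["cx"])/k["fx"],(v-k["cy"])/k["fy"],1.])
def onz(c,u,v,z):
    o,d=ray(c,u,v); return o+d*(z-o[2])/d[2]
def proj(c,X):
    k=viewer.get_calibration(c); p=np.array(k["R"])@np.array(X)+np.array(k["t"])
    return np.array([k["fx"]*p[0]/p[2]+k["cx"],k["fy"]*p[1]/p[2]+k["cy"]])
E
python3 - <<'E'
from h import *
s=robot.read_state(); print(s)
for c in("scene","side"):
    im=np.array(viewer.read_camera(c)); cv2.imwrite(f"pics/{c}0.png",cv2.resize(im,(800,600),interpolation=cv2.INTER_CUBIC)); cv2.imwrite(f"raw_{c}.png",im)
    o,d=ray(c,256,192);print(c,o,d)
E
```

```text
pics
{'t': 0.0, 'q': array([ 1.02759948e+00,  1.31154581e-01,  1.48929431e+00, -1.17756114e-05,
        1.52299719e+00, -8.54068866e-02]), 'dq': array([ 0.00019634, -0.00082033,  0.00066718,  0.00011426, -0.00031577,
       -0.00056477]), 'joint_torque': array([ 6.47920842e-05, -5.59859169e+01, -4.91758919e+01,  7.66956504e-02,
        3.59883439e-02, -1.81343976e-04]), 'tool_pos': array([0.26504414, 0.53802456, 0.40368281]), 'orientation': array([-7.12703338e-01, -3.05910461e+00,  2.77395551e-03]), 'force': array([0.00331336, 0.39727127, 0.80047516]), 'wrist_torque': array([0.00071916, 0.01086319, 0.00817833]), 'opening': 0.09296614404306319}
scene [1.05198369 0.31888059 0.81100937] [-0.56621903 -0.3415881  -0.75015874]
side [ 0.02937587 -0.56568228  0.70802654] [ 0.53958713  0.61896221 -0.57094322]
```

View pics/scene0.png

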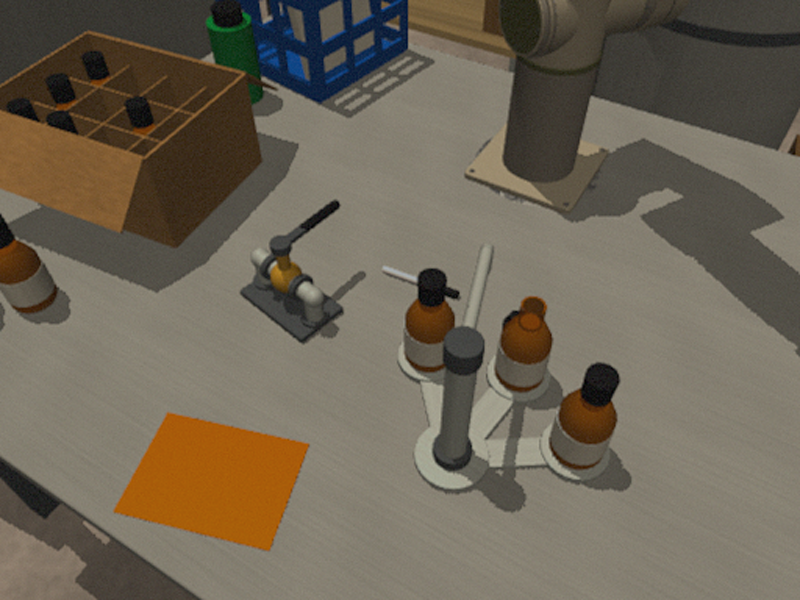

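View pics/side0.png

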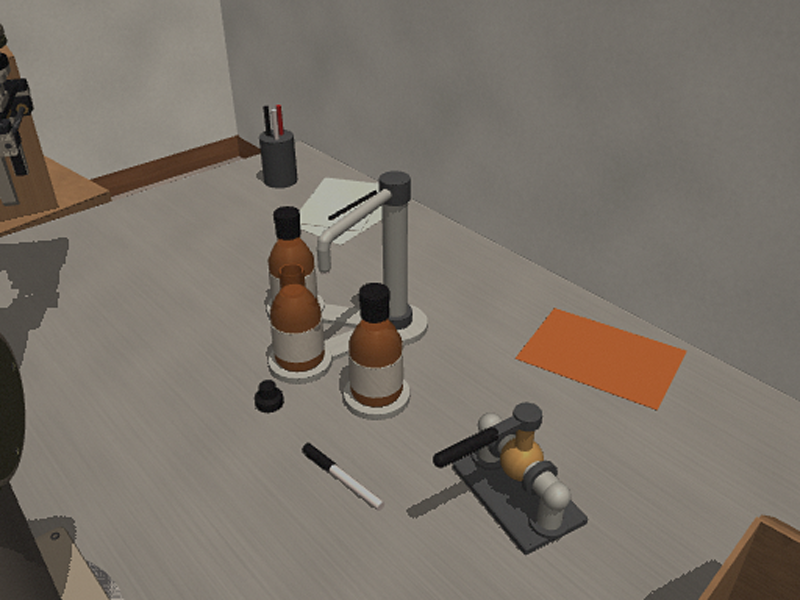

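The scene view shows the hub at (463,343), the spout end at (487,248), the open bottle in the middle with its mouth at (533,305), and the lever from (281,245) to (338,205). The side view shows the hub at (395,181), the tip at (324,268), the mouth at (291,271), and the lever from (527,410) to (437,461). The stopper is at (269,398), with the pen running from (305,448) to (380,503).

```bash
python3 - <<'E'
from h import *
S=.64
P={"hubtop":((463,341),(395,181),.254),"mouth":((533,305),(291,271),.163),"corkL":((432,277),(374,291),.178),"corkR":((601,373),(287,214),.178),
"tip":(None,(324,269),.191),"tubeend":((487,248),(324,240),.237),"lev_end":((335,206),(440,460),.128),"lev_piv":((281,242),(527,408),.132),
"stopper":(None,(268,405),.01),"pen1":((385,269),(380,503),.007),"pen2":((457,294),(306,449),.007),"base":((452,458),None,.0)}
for n,(a,b,z) in P.items():
    l=[np.round(onz(c,p[0]*S,p[1]*S,z)[:2],3) for c,p in(("scene",a),("side",b)) if p]
    tri=""
    if a and b:
        o1,d1=ray("scene",a[0]*S,a[1]*S);o2,d2=ray("side",b[0]*S,b[1]*S)
        k=np.linalg.lstsq(np.c_[d1,-d2],o2-o1,rcond=None)[0]; tri=np.round((o1+d1*k[0]+o2+d2*k[1])/2,3)
    print(n,z,l,tri)
E
```

```text
hubtop 0.254 [array([0.647, 0.152]), array([0.638, 0.142])] [0.644 0.15  0.249]
mouth 0.163 [array([0.483, 0.175]), array([0.48 , 0.171])] [0.481 0.174 0.161]
corkL 0.178 [array([0.519, 0.046]), array([0.519, 0.045])] [0.519 0.046 0.178]
corkR 0.178 [array([0.552, 0.287]), array([0.55 , 0.282])] [0.552 0.286 0.176]
tip 0.191 [array([0.491, 0.11 ])] 
tubeend 0.237 [array([0.491, 0.106]), array([0.489, 0.103])] [0.49  0.105 0.236]
lev_end 0.128 [array([ 0.421, -0.179]), array([ 0.419, -0.181])] [ 0.42  -0.18   0.127]
lev_piv 0.132 [array([ 0.531, -0.199]), array([ 0.542, -0.191])] [ 0.536 -0.194  0.138]
stopper 0.01 [array([0.393, 0.121])] 
pen1 0.007 [array([ 0.399, -0.104]), array([ 0.401, -0.104])] [ 0.4   -0.104  0.008]
pen2 0.007 [array([0.387, 0.025]), array([0.386, 0.024])] [0.386 0.025 0.006]
base 0.0 [array([0.646, 0.154])]
```

Emit:
apply_moves:
  deltas:
    - [0,[0,0,-30],-0.16]
    - [0,[0,0,-30],-0.16]
    - [0,[-33,-43,0],0]
    - [0,[-33,-43,0],0]
    - [0,[-33,-43,0],0]
  grip_force: 20

```text
t: 0.72
tool_pos: [0.3459, 0.3955, 0.4643]
orientation: [-0.215, -3.134, 0.001]
force: [0.8, 0.2, 0.7]
opening: 0.0475
```

Emit:
apply_moves:
  deltas:
    - [0,[-33,-43,0],0]
    - [0,[-33,-43,0],0]
    - [0,[-33,-43,0],0]
    - [0,[-33,-43,0],0]
    - [0,[-33,-43,0],0]

```text
t: 1.35
tool_pos: [0.4799, 0.1595, 0.4644]
orientation: [-0.216, -3.134, 0.0]
force: [0.3, 1.0, -0.4]
opening: 0.0011
```

Emit:
apply_moves:
  deltas:
    - [0,[-33,-43,0],0]
    - [0,[-33,-43,0],0]
    - [0,[0,0,0],0]
    - [0,[0,0,0],0]

```text
t: 1.85
tool_pos: [0.5328, 0.0671, 0.4642]
orientation: [-0.217, -3.133, -0.001]
force: [0.3, 0.2, -0.2]
opening: -0.0
```

Emit:
apply_moves:
  deltas:
    - [0,[0,0,30],0]
    - [0,[0,0,30],0]
    - [0,[5,10,0],0]
    - [0,[5,10,0],0]
    - [0,[0,10,0],0]

```text
t: 2.48
tool_pos: [0.527, 0.0992, 0.4066]
orientation: [0.215, 3.132, -0.001]
force: [-2.0, -3.9, 0.6]
opening: 0.0005
```

Emit:
apply_moves:
  deltas:
    - [0,[2,10,0],0]
    - [0,[2,8,0],0]
    - [0,[2,7,0],0]
    - [0,[2,5,0],0]
    - [0,[0,0,0],0]

```text
t: 3.1
tool_pos: [0.5232, 0.1293, 0.4046]
orientation: [-0.215, -3.134, -0.001]
force: [0.4, -0.1, 0.2]
opening: 0.0004
```

```bash
python3 - <<'E'
from h import *
print(robot.read_state()["tool_pos"])
a=np.array(viewer.read_camera("scene"))[100:320,200:420];b=np.array(viewer.read_camera("side"))[90:290,130:330]
o=np.hstack([cv2.resize(a,(400,400),interpolation=cv2.INTER_CUBIC),cv2.resize(b,(400,400),interpolation=cv2.INTER_CUBIC)])
cv2.imwrite("pics/p3.png",o)
E
```

```text
[0.52324697 0.12934907 0.40455818]
```

View pics/p3.png

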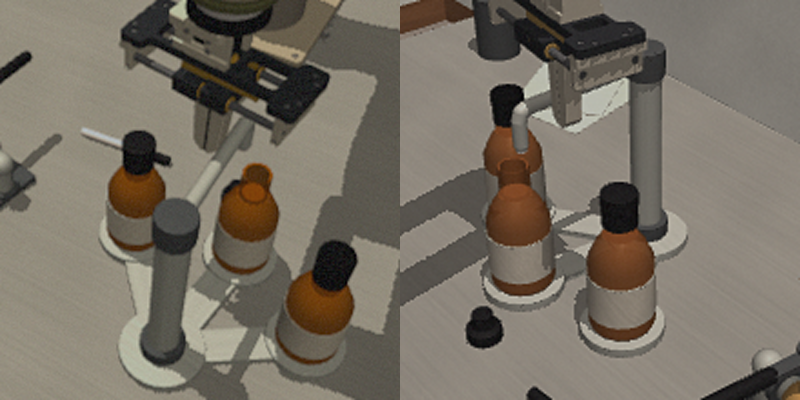

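```bash
python3 - <<'E'
from h import *
pv=np.array([.645,.152])
for v in(147,150):
  print(onz("side",130+121/2,90+v/2,.191))
print("mouth",onz("side",130+113/2,90+164/2,.163), proj("side",[.482,.174,.191]),proj("side",[.482,.174,.163]))
E
```

```text
[0.48441839 0.15868293 0.191     ]
[0.48108868 0.1539009  0.191     ]
mouth [0.48332115 0.17545285 0.163     ] [185.22644182 160.95752746] [186.37095436 172.50719517]
```

The side crop puts the tip at about (0.483, 0.156) and the mouth at (0.482, 0.174). About 18 mm is left at the tip, which is roughly 13 mm of push.

Emit:
apply_moves:
  deltas:
    - [0,[0,4,0],0]
    - [0,[0,4,0],0]
    - [0,[0,4,0],0]
    - [0,[0,1,0],0]
    - [0,[0,0,0],0]

```text
t: 3.82
tool_pos: [0.5252, 0.142, 0.4047]
orientation: [0.216, 3.134, 0.0]
force: [-0.9, -0.8, 0.5]
opening: 0.0002
```

Emit:
apply_moves:
  deltas:
    - [0,[0,0,0],0]
    - [0,[0,-8,0],0]
    - [0,[0,-20,0],0]
    - [0,[0,0,-40],0]
    - [0,[0,0,-40],0]

```text
t: 4.45
tool_pos: [0.521, 0.1124, 0.4853]
orientation: [-0.218, -3.133, 0.001]
force: [1.0, 0.6, -0.4]
opening: 0.0002
```

Emit:
apply_moves:
  deltas:
    - [0,[0,-40,0],0]
    - [0,[0,-60,0],0]
    - [0,[0,-60,0],0]
    - [0,[0,-60,0],0]
    - [0,[0,0,0],0]

```text
t: 5.08
tool_pos: [0.4897, -0.1085, 0.4848]
orientation: [-0.227, -3.133, 0.002]
force: [0.2, 0.9, 0.7]
opening: 0.0007
```

```bash
python3 - <<'E'
from h import *
print(robot.read_state()["tool_pos"])
A=np.array(viewer.read_camera("scene"));B=np.array(viewer.read_camera("side"))
a=A[130:250,250:370];b=B[100:220,140:260]
o=np.hstack([cv2.resize(a,(400,400),interpolation=cv2.INTER_CUBIC),cv2.resize(b,(400,400),interpolation=cv2.INTER_CUBIC)])
p=cv2.resize(B[250:360,260:390],(400,338),interpolation=cv2.INTER_CUBIC)
q=cv2.resize(A[115:225,140:270],(400,338),interpolation=cv2.INTER_CUBIC)
cv2.imwrite("pics/p4.png",o);cv2.imwrite("pics/p5.png",np.hstack([q,p]))
E
```

```text
[ 0.48974444 -0.108485    0.48476839]
```

View pics/p4.png

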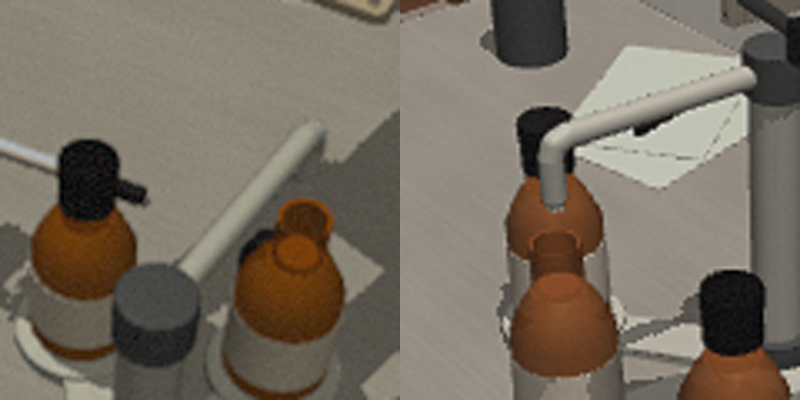

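View pics/p5.png

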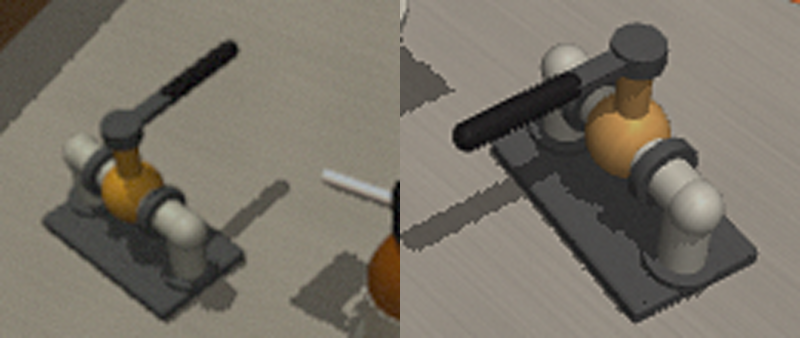

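```bash
python3 - <<'E'
from h import *
tip=onz("side",186.5,160.6,.191);m=onz("side",187.1,172.3,.163);print("tip",tip,"mouth",m,"mouth scene",onz("scene",250+305*.3,130+222*.3,.163), "tube end sc",onz("scene",250+311*.3,130+136*.3,.237))
def tri(n,a,b,z):
    a=(140+a[0]*.325,115+a[1]*.325);b=(260+(b[0]-400)*.325,250+b[1]*.325)
    p,q=onz("scene",*a,z),onz("side",*b,z);print(n,p[:2],q[:2])
    return (p+q)/2
e1=tri("far",(80,150),(565,62),.066);e2=tri("near",(187,222),(697,205),.066)
pv=tri("piv",(122,125),(639,40),.138);le=tri("lev",(229,50),(468,137),.128)
d=e1-e2;print("pipe dir",np.degrees(np.arctan2(d[1],d[0])),np.linalg.norm(d),(e1+e2)/2)
l=le-pv;print("lever",np.degrees(np.arctan2(l[1],l[0])),np.linalg.norm(l[:2]),pv,le)
E
```

```text
tip [0.48476918 0.17345544 0.191     ] mouth [0.48360053 0.17366621 0.163     ] mouth scene [0.4861818  0.17714904 0.163     ] tube end sc [0.4900673  0.17082467 0.237     ]
far [ 0.52317602 -0.25911345] [ 0.54862627 -0.13486599]
near [ 0.54273582 -0.13961616] [ 0.52150739 -0.26000816]
piv [ 0.53791669 -0.1931195 ] [ 0.53380399 -0.19804496]
lev [ 0.41874881 -0.18045593] [ 0.41960456 -0.18176183]
pipe dir 36.751227131058265 0.00471710923026915 [ 0.53401137 -0.19840094  0.066     ]
lever 172.92919057475595 0.117577864380475 [ 0.53586034 -0.19558223  0.138     ] [ 0.41917668 -0.18110888  0.128     ]
```

The tip sits over the mouth to within about 2 mm. The valve pivot is at (0.535, -0.197), its -x axis at 169°, and the lever at 173°. I'll turn the wrist half round at height first, because otherwise joint 6 would run out of range during the lever arc.

Emit:
apply_moves:
  deltas:
    - [0,[0,0,0],0.184]
    - [0,[0,0,0],0.184]
    - [0,[0,0,0],0.184]
    - [0,[0,0,0],0.184]
    - [0,[0,0,0],0.184]

```text
t: 5.8
tool_pos: [0.4912, -0.1023, 0.4848]
orientation: [1.59, 2.71, 0.001]
force: [0.0, 0.4, 0.0]
opening: 0.0004
```

Emit:
apply_moves:
  deltas:
    - [0,[0,0,0],0.184]
    - [0,[0,0,0],0.184]
    - [0,[0,0,0],0.184]
    - [0,[0,0,0],0.184]
    - [0,[0,0,0],0.184]

```text
t: 6.42
tool_pos: [0.4913, -0.1023, 0.4848]
orientation: [-2.627, -1.722, -0.0]
force: [-0.2, -0.1, -0.8]
opening: 0.0007
```

Emit:
apply_moves:
  deltas:
    - [0,[0,0,0],0.184]
    - [0,[0,0,0],0.184]
    - [0,[0,0,0],0.184]
    - [0,[0,0,0],0.184]
    - [0,[0,0,0],0.184]

```text
t: 7.05
tool_pos: [0.4913, -0.1023, 0.4848]
orientation: [-3.119, -0.377, -0.0]
force: [-0.1, 0.5, -0.1]
opening: 0.0008
```

Emit:
apply_moves:
  deltas:
    - [0,[0,0,0],0.184]
    - [0,[0,0,0],0.184]
    - [0,[0,0,0],0]
    - [0,[0,0,0],0]

```text
t: 7.55
tool_pos: [0.4912, -0.1031, 0.4848]
orientation: [-3.136, 0.186, -0.0]
force: [-0.2, -0.7, 0.7]
opening: 0.0009
```

```bash
cat > w.py <<'E'
from h import *
from scipy.spatial.transform import Rotation as Ro
s=robot.read_state();R=Ro.from_rotvec(s["orientation"]).as_matrix()
p=s["tool_pos"][:2];f=np.arctan2(R[1,1],R[0,1])
print(s["tool_pos"],"phi",np.degrees(f),"q6",s["q"][5],"F",s["force"],s["t"])
pv=np.array([.535,-.197])
def C(th,gap=0,r=.095):
    t=np.radians(th);return pv+r*np.array([np.cos(t),np.sin(t)])+(.0255+gap)*np.array([np.sin(t),-np.cos(t)])
def step(p,f,c,yaw):
    x=np.array([-np.sin(f),np.cos(f)]);y=np.array([np.cos(f),np.sin(f)]);d=(c-p)*1e3
    print(np.round([d@x,d@y],1),round(yaw,3))
step(p,f,C(173,.025),0)
E
python3 - <<'E'
from w import *
f=np.radians(-97)
step(C(173,.025),f,C(173,0),0)
p=C(173)
for th in range(181,262,8):   # translation in old axes, turn to follow
    step(p,f,C(th),-np.radians(8)); p=C(th); f+=np.radians(8)
E
```

```text
[ 0.49118757 -0.10309208  0.48476334] phi -96.79290842617091 q6 1.3802380054799495 F [-0.21412668 -0.74971497  0.70304266] 7.55
[-40.2  37.2] 0
[-0. 25.] 0
[-2.6 13.5] -0.14
[-2.6 13.5] -0.14
[-2.6 13.5] -0.14
[-2.6 13.5] -0.14
[-2.6 13.5] -0.14
[-2.6 13.5] -0.14
[-2.6 13.5] -0.14
[-2.6 13.5] -0.14
[-2.6 13.5] -0.14
[-2.6 13.5] -0.14
[-2.6 13.5] -0.14
```

Emit:
apply_moves:
  deltas:
    - [0,[-40,37,0],0]
    - [0,[0,0,50],0]
    - [0,[0,0,50],0]
    - [0,[0,0,50],0]
    - [0,[0,0,40],0]

```text
t: 8.18
tool_pos: [0.4463, -0.1352, 0.2927]
orientation: [-3.135, 0.189, 0.002]
force: [0.3, 0.4, 0.5]
opening: 0.0007
```

Emit:
apply_moves:
  deltas:
    - [0,[0,0,0],0]
    - [0,[0,12,0],0]
    - [0,[0,12,0],0]
    - [0,[0,0,0],0]

```text
t: 8.68
tool_pos: [0.4443, -0.1609, 0.2965]
orientation: [3.134, -0.197, 0.004]
force: [-0.4, -0.6, -0.1]
opening: 0.0002
```

```bash
python3 w.py; python3 - <<'E'
from h import *
A=np.array(viewer.read_camera("scene"));B=np.array(viewer.read_camera("side"))
p=cv2.resize(B[220:360,240:400],(400,350));q=cv2.resize(A[85:225,120:280],(400,350))
cv2.imwrite("pics/p6.png",np.hstack([q,p]))
E
```

```text
[ 0.44432789 -0.16087748  0.29653045] phi -97.18705830448746 q6 1.2404081822031858 F [-0.36772795 -0.57222998 -0.05184359] 8.675
[ -0.7 -25.7] 0
```

View pics/p6.png

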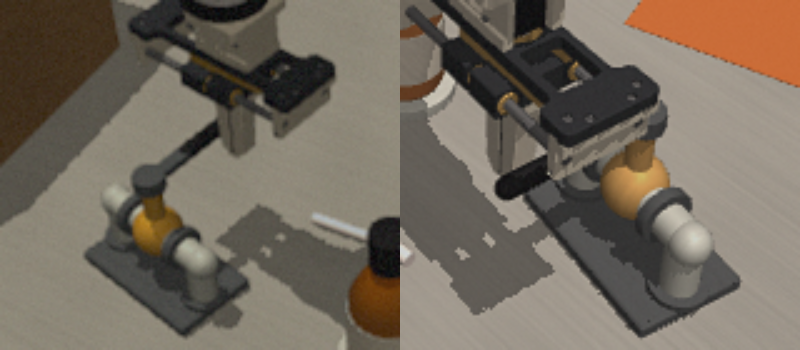

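The fingers are next to the lever's sleeve, on its +y side. Next I push along the arc, turning the tool with the lever.

Emit:
apply_moves:
  deltas:
    - [0,[-2.6,13.5,0],-0.14]
    - [0,[-2.6,13.5,0],-0.14]
    - [0,[-2.6,13.5,0],-0.14]
    - [0,[-2.6,13.5,0],-0.14]
    - [0,[0,0,0],0]

```text
t: 9.4
tool_pos: [0.4383, -0.2139, 0.295]
orientation: [3.068, 0.677, 0.0]
force: [-0.4, -0.6, 0.0]
opening: 0.0005
```

```bash
cat >> w.py <<'E'
th=np.degrees(f)%360-90
print("theta by tool yaw",th+180-0 if th<90 else th, "C err", [ (t,np.round((C(t)-p)*1e3,1)) for t in (205,229,253,259)])
E
python3 w.py
```

```text
[ 0.43825707 -0.21385784  0.29495882] phi -65.12271498680941 q6 0.5774634221018348 F [-0.39337632 -0.57846333  0.03648582] 9.4
[ 40.9 -67.6] 0
theta by tool yaw 204.8772850131906 C err [(205, array([-0.1, -0.2])), (229, array([ 15.2, -38.1])), (253, array([ 44.6, -66.5])), (259, array([ 53.6, -71.5]))]
```

Emit:
apply_moves:
  deltas:
    - [0,[-2.6,13.5,0],-0.14]
    - [0,[-2.6,13.5,0],-0.14]
    - [0,[-2.6,13.5,0],-0.14]
    - [0,[-2.6,13.5,0],-0.14]
    - [0,[0,0,0],0]

```text
t: 10.02
tool_pos: [0.4623, -0.2622, 0.2947]
orientation: [-2.763, -1.495, -0.0]
force: [-0.3, -0.4, 0.2]
opening: 0.0
```

Emit:
apply_moves:
  deltas:
    - [0,[-2.2,10,0],-0.105]
    - [0,[-1.2,6.7,0],-0.07]
    - [0,[-1,5,0],-0.05]
    - [0,[-1,5,0],-0.05]
    - [0,[0,0,0],0]

```text
t: 10.65
tool_pos: [0.4832, -0.2787, 0.2946]
orientation: [-2.532, -1.859, 0.0]
force: [-0.1, -0.4, 0.2]
opening: 0.0007
```

```bash
python3 w.py; python3 - <<'E'
from h import *
A=np.array(viewer.read_camera("scene"));B=np.array(viewer.read_camera("side"))
p=cv2.resize(B[220:360,240:400],(400,350));q=cv2.resize(A[85:225,120:280],(400,350))
cv2.imwrite("pics/p7.png",np.hstack([q,p]))
E
```

```text
[ 0.48317062 -0.27865004  0.29463574] phi -17.441144576669924 q6 -0.3106185845387284 F [-0.05985849 -0.44615531  0.1988392 ] 10.65
[125.9 -77.6] 0
theta by tool yaw 252.5588554233301 C err [(205, array([-45. ,  64.6])), (229, array([-29.7,  26.7])), (253, array([-0.3, -1.7])), (259, array([ 8.7, -6.7]))]
```

View pics/p7.png

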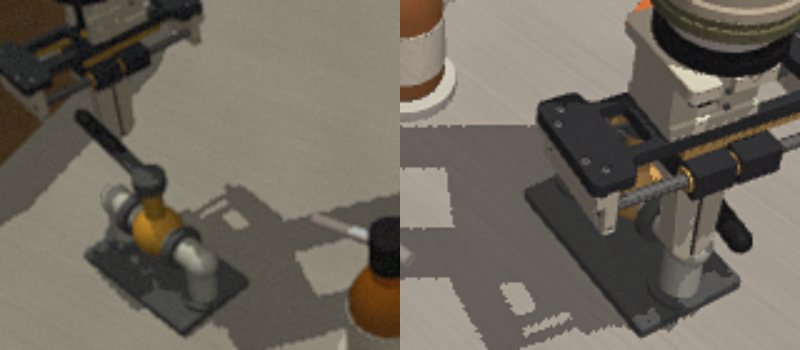

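Emit:
apply_moves:
  deltas:
    - [0,[-1,5,0],-0.05]
    - [0,[-1,4,0],-0.04]
    - [0,[0,2,0],-0.02]
    - [0,[0,0,0],0]

```text
t: 11.25
tool_pos: [0.4933, -0.2839, 0.2947]
orientation: [-2.424, -1.999, 0.0]
force: [-0.8, 0.5, -0.5]
opening: 0.0003
```

Emit:
apply_moves:
  deltas:
    - [0,[0,2,0],0]
    - [0,[0,0,0],0]

```text
t: 11.5
tool_pos: [0.4948, -0.2843, 0.2947]
orientation: [-2.422, -1.999, 0.002]
force: [-6.4, -0.2, 1.9]
opening: 0.0004
```

Emit:
apply_moves:
  deltas:
    - [0,[0,1.5,0],0]
    - [0,[0,0,0],0]
    - [0,[0,0,0],0]

```text
t: 11.88
tool_pos: [0.4955, -0.2845, 0.2946]
orientation: [-2.421, -1.997, 0.004]
force: [-14.3, 1.9, 6.7]
opening: 0.0005
```

The force climbs to 14 N with almost no motion, so the lever is on its stop. I back off, go up, and check.

Emit:
apply_moves:
  deltas:
    - [0,[0,-8,0],0]
    - [0,[0,-30,0],0]
    - [0,[0,0,-50],0]
    - [0,[0,0,-60],0]
    - [0,[0,0,-60],0]

```text
t: 12.5
tool_pos: [0.4592, -0.277, 0.4667]
orientation: [2.422, 2.0, 0.001]
force: [0.9, -0.6, -0.1]
opening: 0.0003
```

Emit:
apply_moves:
  deltas:
    - [0,[0,-50,0],0]
    - [0,[0,-50,0],0]
    - [0,[0,0,0],0]
    - [0,[0,0,0],0]

```text
t: 13.0
tool_pos: [0.3615, -0.2586, 0.4653]
orientation: [2.421, 1.999, 0.001]
force: [1.1, -0.6, 0.5]
opening: 0.0002
```

```bash
python3 - <<'E'
from h import *
s=robot.read_state();print(s["tool_pos"],s["force"],s["t"])
A=np.array(viewer.read_camera("scene"));B=np.array(viewer.read_camera("side"))
cv2.imwrite("pics/p8.png",np.hstack([cv2.resize(A[100:325,130:430],(400,300)),cv2.resize(B[100:360,120:400],(400,371))[:300]]) )
cv2.imwrite("pics/p9.png",np.hstack([cv2.resize(A[85:225,120:280],(400,350)),cv2.resize(B[220:360,240:400],(400,350))]))
for c,r in(("scene",cv2.imread("raw_scene.png")),("side",cv2.imread("raw_side.png"))):
    I=A if c=="scene" else B; H=[cv2.cvtColor(i,cv2.COLOR_BGR2HSV) for i in(r,I)]
    m=[cv2.inRange(h,(3,130,40),(14,255,190)) for h in H]
    for i in m: 
        n,_,st,ce=cv2.connectedComponentsWithStats(i); print(c,[(np.round(ce[k],1).tolist(),int(st[k,4])) for k in range(1,n) if 100<st[k,4]<1500])
E
```

```text
[ 0.36152083 -0.25856407  0.46526854] [ 1.06485662 -0.61355857  0.4716078 ] 13.0
scene [([11.2, 167.1], 301), ([275.6, 205.7], 280), ([338.1, 204.1], 295), ([338.4, 224.0], 199), ([375.1, 269.5], 313)]
scene [([12.2, 166.4], 248), ([337.6, 204.3], 314), ([274.0, 205.1], 293), ([336.2, 225.3], 158), ([367.4, 268.3], 184)]
side [([111.2, 105.5], 1290), ([187.3, 183.6], 1459), ([240.0, 219.9], 822), ([191.7, 232.7], 156), ([240.9, 255.0], 158)]
side [([111.5, 105.4], 1304), ([187.4, 185.1], 1380), ([191.8, 232.7], 154), ([236.6, 255.9], 112)]
```

View pics/p8.png

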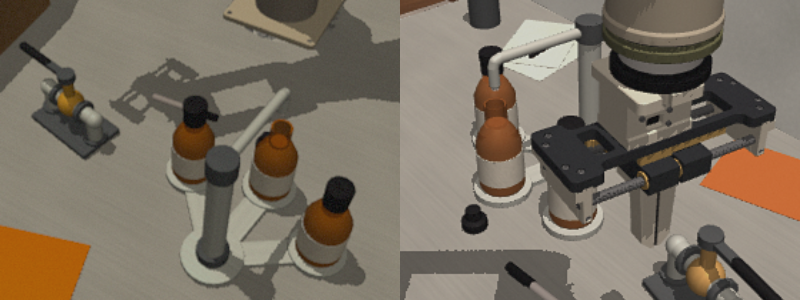

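View pics/p9.png

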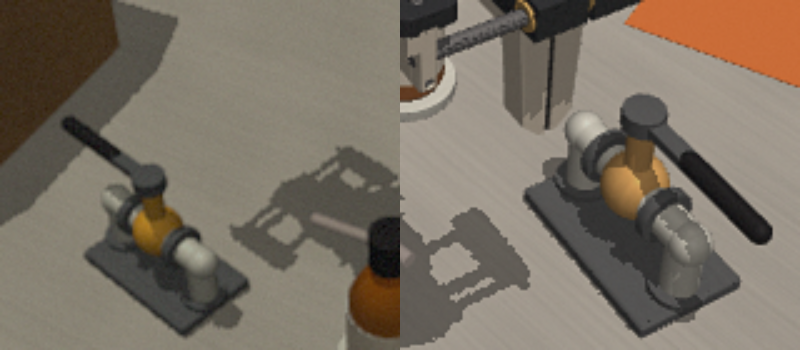

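The lever lies along its pipe, the spout tip is over the open mouth and the bottles are unmoved. One numeric check before I hand in.

```bash
python3 - <<'E'
from h import *
pv=np.array([.535,-.197])
for c,u,v in(("scene",148,134.5),("side",385,313.2)):
    e=onz(c,u,v,.128)[:2];d=e-pv;print(e,np.linalg.norm(d),np.degrees(np.arctan2(d[1],d[0]))%360)
print("tip",onz("side",120+93.5*.7,100+86*.7,.191)[:2])
order.close_job()
E
```

```text
[ 0.51054753 -0.3119477 ] 0.11751977184726554 257.99066122688413
[ 0.51235002 -0.31395501] 0.1191280694470087 259.03955070876265
tip [0.48404749 0.17618789]
the job is handed in; nothing more can be done
```

I pushed the spout over the open (middle) bottle first, then pushed the valve lever round to its open stop. The arm is clear of everything and the job is handed in at about 13 s of the 72 s. The hand-in gives no verdict, so the checks below are my own measurements.

- **Spout:** the tip measures (0.484, 0.176) and the mouth about (0.483, 0.174). That is roughly 2–3 mm apart, against the 12 mm limit.
- **Valve lever:** it points at 258–259°, against an open direction of about 259° measured from the pipe. The push force rose to 14 N with almost no further motion, so the lever was on its stop.
- **Bottles, marker and stopper:** none looks moved in the last pictures. The colour check on the open bottle agrees to about 1.5 px. The two corked bottles' colour patches shifted by up to 8 px or merged with others because of the arm's shadow and the gripper in view, so for those I relied on the pictures. I did not re-measure the marker and the loose stopper.

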